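# Roll a sample bottle up to the sensing pad of the inspection ramp

## Task

Take the paddle out of its stand and with it roll the sample bottle that lies at the foot of the ramp gently up the ramp, over the low ridge, and on against the sprung sensing pad of the stop block. Press it there with a light, steady push of about 6 N for a second so that it registers, back off slowly so that the bottle settles in its seat behind the ridge, and put the paddle back upright, fully down, in its stand. Touch the bottle with nothing but the paddle and leave everything else where it is.

Things in the scene. Friction and masses are not known exactly. Their poses are not given: they have to be found in the camera images.
- ramp: Fixed inspection ramp, 340 x 150 mm: grey base, bare metal track between two white fences (45 mm high, inner faces at y = +-63 mm). Origin: on the worktop under the track's middle line; x points along the track the way up, z up. Track surface: 14 mm high at x = -150 mm, rising evenly (3.5 degrees) to 26 mm at x = 50 mm, then less (2 degrees) to 30 mm at x = 170 mm.
- ramp_foot (a point): Middle of the top of the round foot bar that crosses the track at ramp x = -116 mm and stands 5 mm above it; the bottle rests against its uphill side. The low end behind it is open: the paddle can be let down there from above, behind the bottle, its lower edge 8 mm or more above the track. To the left of the ramp (world y over 0.18 m) stands a shaker with baskets of bottles, up to 0.34 m high.
- ramp_ridge (a point): Middle of the top of the rounded ridge that crosses the track at ramp x = 50 mm and stands 2.2 mm above it. The seat is the dip just beyond it: a bottle left there rolls back and rests against the ridge, its axis at about x = 63 mm. Rolling the bottle up and over the ridge takes up to about 3 N.
- pad_span (a point): Not the pad: the middle of where it may be (ramp x = 115 mm, 50 mm high). A grey stop block, 77 mm high, bridges the fences; facing the low end it carries a black sprung rubber pad, 86 mm wide. Its last user clamped it so that the pad's face lies anywhere from ramp x = 100 to 130 mm; this is not reported: find it by feel. The pad gives 2.5 N per mm and ends hard after 6 mm (15 N).
- bottle: White plastic sample bottle with cap on its side across the ramp's foot, against the foot bar: 46 mm diameter, 112 mm long, 55 g. Origin: centre of its bottom; z runs along it to the cap, towards the ramp's +y. The straight body is 75 mm long. Against the pad, 4 to 8 N from the paddle kept for half a second register it; over 15 N, or running faster than 0.3 m/s, damages it.
- bottle_mid (a point): Point on the bottle's axis, 47 mm from its bottom (its middle and centre of mass), 23 mm above the track surface; about x = -100 mm on the ramp at the start. Seated, it must lie beyond the ridge (ramp x over 54 mm), the bottle lying square across the track.
- paddle: Hand paddle standing upright in the stand: white blade 12 mm thick (its x) x 60 mm wide (its y) x 50 mm high, above it a black handle 16 mm (x) x 24 mm (y) x 46 mm high, 96 mm high in all, 90 g. Origin: centre of the blade's lower edge, z up. Front and back are alike. Take it by the handle across the 16 mm, 74 mm above its origin.
- stand: Fixed grey block 50 x 94 x 40 mm with one slot open to the top, 16 mm (its x) by 64 mm (its y), 30 mm deep, mouth chamfered 3 mm. Origin: centre of the underside, z up. The paddle in place stands with its origin 10 mm above the stand's origin.
- spare_bottle: White sample bottle without cap, standing, 48 mm diameter, 112 mm high; origin centre of underside. Bystander.
- tape_roll: Roll of tape lying flat, 68 mm diameter, 19 mm high; origin centre of underside. Bystander.
- bottle_cap: Loose white screw cap, 23 mm diameter, 17 mm high; origin centre of underside. Bystander.
- marker_pen: Dark marker pen lying, 128 mm long (its y), 15 mm thick; origin centre of underside. Bystander.
- forceps: Steel forceps lying, 122 mm long (its y), 14 mm wide, 10 mm high; origin centre of underside. Bystander.
- lab_timer: Bench timer, 58 x 66 x 20 mm; origin centre of underside. Bystander.

How it is judged (in metres and radians):
On the way, in this order (a step that is already met when the one before it is completed fails the run):
1. the paddle is drawn up out of its stand (z of paddle in the frame of stand above 0.045 m), for 0.2 s.
2. the bottle, square across the track beyond the ridge, is pressed by the paddle with 4 to 8 N for half a second (x of bottle_mid in the frame of ramp above 0.054 m and angle between the z axis of bottle and the y axis of ramp, either way round below 0.15 rad and contact force between paddle and bottle between 4 and 8 N), for 0.5 s.
At the end, for the whole second after the job is handed in: The bottle lies at rest in the seat, its middle over 54 mm along the ramp and 40 to 56 mm above its underside, within 0.15 rad of square across the track; the paddle rests in the slot, its lower edge under 16 mm high, within 8 mm of the centre and 0.15 rad of upright (x of bottle_mid in the frame of ramp above 0.054 m and angle between the z axis of bottle and the y axis of ramp, either way round below 0.15 rad and z of bottle_mid in the frame of ramp between 0.04 and 0.056 m and linear speed of each of bottle, paddle below 0.02 m/s and z of paddle in the frame of stand below 0.016 m and horizontal distance between paddle and stand below 0.008 m and angle between paddle's own z axis and vertical below 0.15 rad); the robot touches nothing.
It fails at once if the paddle pushes the bottle with more than 15 N (contact force between paddle and bottle above 15 N).
It fails at once if the bottle runs faster than 0.3 m/s (linear speed of bottle above 0.3 m/s).
It fails at once if fingers or arm touch the bottle (contact force between any of the fingers, the arm and bottle above 0.5 N).
It fails at once if a bystander is moved more than 15 mm (distance of any of spare_bottle, tape_roll, bottle_cap, marker_pen, forceps, lab_timer from where it was at the start of the episode above 0.015 m).
It also fails if it takes over 72 s, if anything falls off the work surface, if the arm or the gripper's body presses on something with over 40 N, if the wrist force passes 120 N, or if a joint passes its speed limit or range.

## Robot

A 6-joint arm with a two-finger parallel gripper is mounted at the origin on a cart in front of the work surface, level with it; the furniture and walls round the work are solid. World frame = base frame: x ahead of the robot, y to its left, z up, the work surface at z = 0. Lengths are in mm, angles in rad, forces in N, time in s.
With the tool pointing down it reaches from about 275 to 750 mm from the base axis. Payload 10.2 kg.
Tool frame: the origin (TCP) lies midway between the tips of the shut fingers; the grasp point (between the pads) lies 19 mm behind it; z points along the fingers, y is the line along which they close (so a half turn about z gives the same grasp; the last joint's range is limited). The gripper opens to 88 mm and grips with 3 to 60 N. Pads are 18 mm wide; open, the fingers measure 123 mm over their backs; the gripper's body (75 mm by 187 mm) begins 45 mm behind the grasp point.
Start: joints at [-1.548, 0.313, 1.498, -0, 1.331, -0.223], TCP at [127.736, -509.229, 217.62] pointing down, gripper open.
Joint ranges: [-2.94, 2.94], [-0.97, 2.17], [0.19, 2.56], [-1.23, 4.37], [0.02, 3.11], [-2.88, 2.88]. Speed limits (rad/s): [2.39, 2.39, 3.01, 3.14, 3.14, 3.14].

## Interface

Orientations are given as a rotation vector (axis times angle).
In Python, from workcell import ctrl, vision gives the robot as it stands.
- The arm moves only by the tool drive_tool, never from a script. Its argument "increments" is text: rows parted by semicolons, each of 6 numbers parted by spaces: the shift along the tool's x, y, z in units of 100 mm (1.0 is 100 mm), then the turn, a rotation vector about the tool's x, y, z in units of 180 degrees (1.0 is 180 degrees). A call has 1 to 12 rows; each row shifts and turns the commanded pose from where the row before left it, along the tool's axes as they then stand; what a row does not reach is not made up. A row lasts 1/12 s, in which the tool goes at most 41.7 mm and 7.16 degrees, less where a joint would pass 70% of its speed; a pose out of reach is approached as far as the arm can. A call with a number of a shift or a turn outside -1 to 1 is refused whole. A call with a gripper value outside its range is refused whole. "hand" is the gripper command: -1 is shut, 1 is fully open, values between are in proportion, set as the call begins (left out, the last holds). The fingers move at their own pace and stop on an object; "squeeze" is the grip in N (left out, the last holds). Time passes only in rows, so rows that do not move let the fingers close. It gives the time, the measured TCP pose, the force, the opening and the grip force at its end, in the units of the state.
- ctrl.observe(): the state, without advancing time (a new reading comes with each control period).
- vision.grab_frame(name): name is "side" or "top"; returns the picture (384x512x3 uint8, blue, green, red); there is no depth.
- vision.camera_info(name): a dict with "fx", "fy", "cx", "cy" (pixels), "D" ([k1, k2, p1, p2, k3] as OpenCV has them; the pictures are not rectified), "cam_to_world" (4x4, takes a point from camera to world coordinates). Camera axes: x right, y down, z forward; pixel columns grow to the right and rows downward; lengths in mm; the calibration is good to about 2 mm. A picture is of the moment at which its call begins. camera_info takes no time and is no camera call.
- ctrl.finish_job(): hands the job in; it is judged then, once.
The state is a dict: "t": time; "joint_pos": joint angles; "joint_vel": joint speeds; "joint_torque": joint torques, N m; "tool_pos": TCP position; "tcp_rot": TCP orientation; "force": force on the tool from outside, world axes, zero at the start; "moment": the same for the moment, N m; "grip_width": finger opening in mm; "gripper_force": force on a finger pad.
Only numpy, scipy, OpenCV 4.12 (cv2) and the standard library are available. Lean on these libraries where they do the work, as an engineer would, in place of code of your own. Each camera call takes 0.05 s, during which the arm holds its last target. There are 200 camera calls.

## Working session

There is one attempt and no reset: what is moved stays moved. The work goes in short steps, Python scripts to look and compute and a tool call to move; the robot and the scene stay as the last step left them, time stands still between calls to the robot, and variables do not carry over. Pictures are saved under pics/ and viewed, at most 10 in all, crops included, and the job is handed in when it is done.

Besides the shell and the picture viewer there is one more tool, called by a JSON object that holds its "method" and its "body". drive_tool: Moves the arm, as the interface text tells. Shifts and turns lie within -1 to 1; 1 stands for 100 mm of shift or 180 degrees of turn. Its arguments: {"type":"object","properties":{"increments":{"type":"string"},"hand":{"type":"number"},"squeeze":{"type":"number"}},"required":["increments"]}

```bash
mkdir -p pics; python3 - <<'E'
from workcell import ctrl, vision
import cv2
s=ctrl.observe(); print(s)
for n in("side","top"):
    cv2.imwrite(f"pics/{n}0.png",vision.grab_frame(n)); print(vision.camera_info(n))
E
```

```text
{'t': 0.0, 'joint_pos': array([-1.54839482e+00,  3.13470593e-01,  1.49845195e+00, -3.05356798e-05,
        1.33103296e+00, -2.23397966e-01]), 'joint_vel': array([ 1.41089377e-03, -1.26663974e-04, -3.79733316e-05,  2.26271917e-04,
        1.30151198e-03,  5.23531127e-04]), 'joint_torque': array([ 1.50709361e-04, -4.02209544e+01, -2.52269286e+01,  6.94408128e-02,
        3.52354255e-02, -1.04225862e-04]), 'tool_pos': array([ 127.72385168, -508.92734406,  217.04497017]), 'tcp_rot': array([-3.11654655e+00, -3.84974406e-01, -1.68356937e-04]), 'force': array([-0.26640428, -0.13840282,  0.42277928]), 'moment': array([-0.01713685, -0.01290954, -0.00355375]), 'gripper_force': 0.0, 'grip_width': 88.08829242282116}
{'fx': 467.7912056600471, 'fy': 467.7912056600471, 'cx': 249.3406162006762, 'cy': 191.1983004218219, 'D': array([-0.01238173,  0.        ,  0.        ,  0.        ,  0.        ]), 'cam_to_world': array([[-5.18585564e-01, -5.83995380e-01,  6.24514539e-01,
        -2.65789416e+02],
       [-8.54898832e-01,  3.66732973e-01, -3.66953557e-01,
         1.60189208e+02],
       [-1.47308918e-02, -7.24193567e-01, -6.89439394e-01,
         9.30592154e+02],
       [ 0.00000000e+00,  0.00000000e+00,  0.00000000e+00,
         1.00000000e+00]])}
{'fx': 474.15263752672115, 'fy': 474.15263752672115, 'cx': 254.45637785783526, 'cy': 173.9454998031613, 'D': array([-0.10001637,  0.        ,  0.        ,  0.        ,  0.        ]), 'cam_to_world': array([[-1.93585478e-02, -9.95648973e-01,  9.11502578e-02,
         3.81809363e+02],
       [-9.99739688e-01,  2.03775693e-02,  1.02621477e-02,
        -2.86338339e+02],
       [-1.20749175e-02, -9.09278700e-02, -9.95784273e-01,
         1.30002518e+03],
       [ 0.00000000e+00,  0.00000000e+00,  0.00000000e+00,
         1.00000000e+00]])}
```

View pics/top0.png

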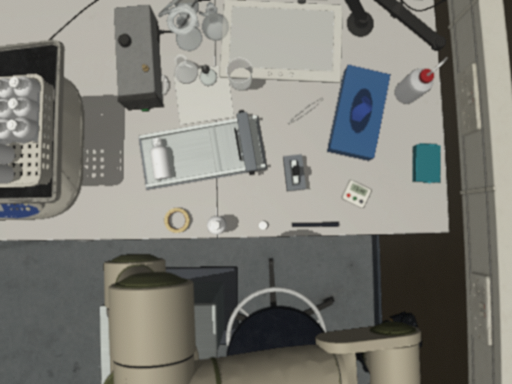

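View pics/side0.png

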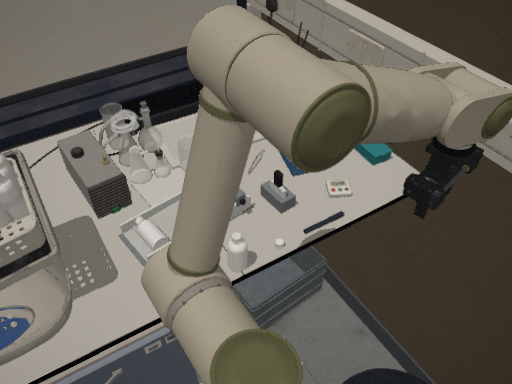

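The top view shows the ramp at about (143–268, 112–187) px with the bottle at (160,158), the stop block at (252,142), the stand and paddle at (295,172), and the tape, spare bottle, cap and pen along the front edge. In the side view the arm hides part of the ramp, but the stand is visible at (278,193). Next I'll enlarge the top view.

```bash
cat > h.py <<'E'
import numpy as np, cv2
from workcell import ctrl, vision
def ray(n,px):
    c=vision.camera_info(n); K=np.array([[c['fx'],0,c['cx']],[0,c['fy'],c['cy']],[0,0,1]])
    p=cv2.undistortPoints(np.array(px,float).reshape(-1,1,2),K,c['D']).reshape(-1,2)
    T=c['cam_to_world']; return T[:3,3],np.c_[p,np.ones(len(p))]@T[:3,:3].T
def onz(n,px,z):
    o,d=ray(n,px); return o+d*((z-o[2])/d[:,2])[:,None]
def proj(n,P):
    c=vision.camera_info(n); K=np.array([[c['fx'],0,c['cx']],[0,c['fy'],c['cy']],[0,0,1]])
    W=np.linalg.inv(c['cam_to_world']); return cv2.projectPoints(np.array(P,float).reshape(-1,1,3),cv2.Rodrigues(W[:3,:3])[0],W[:3,3],K,c['D'])[0].reshape(-1,2)
E
python3 - <<'E'
import cv2
a=cv2.imread('pics/top0.png')
b=cv2.resize(a[105:195,135:275],None,fx=5.5,fy=5.5,interpolation=cv2.INTER_CUBIC);cv2.imwrite('pics/c1.png',b)
b=cv2.resize(a[145:200,270:320],None,fx=8,fy=8,interpolation=cv2.INTER_CUBIC)
s=cv2.imread('pics/side0.png')
d=cv2.resize(s[165:215,255:300],None,fx=8.8,fy=8.8,interpolation=cv2.INTER_CUBIC);cv2.imwrite('pics/c2.png',cv2.hconcat([b,d]))
print(b.shape,d.shape)
E
```

```text
(440, 400, 3) (440, 396, 3)
```

View pics/c1.png

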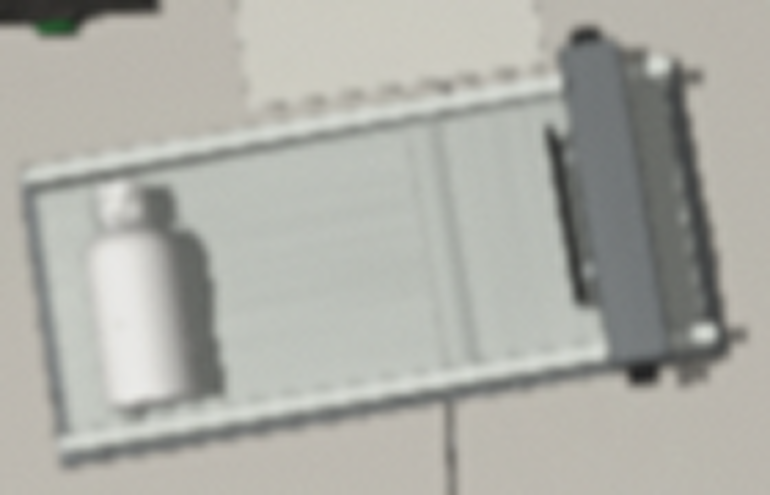

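View pics/c2.png

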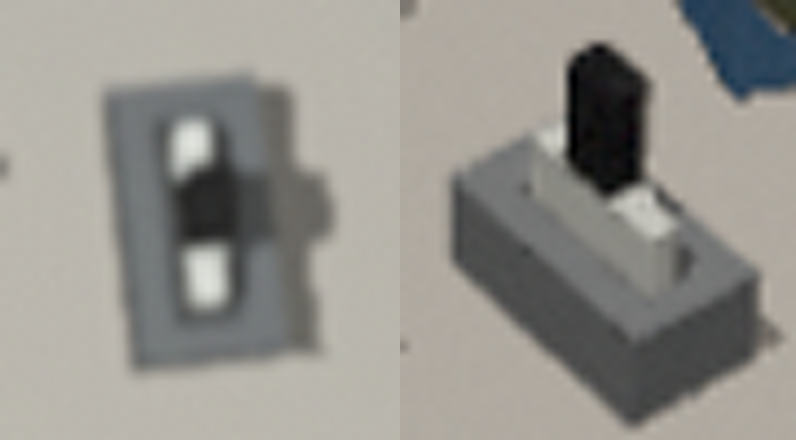

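The ramp crop shows the foot end at (22–65, 170–460), the ridge line from (437,120) to (475,360), the pad face from (548,128) to (582,303), and the bottle axis from (120,185) to (147,400). The stand crop shows the stand top corners at (105,88), (250,75), (292,352), (135,370) and the handle top at about (208,205).

```bash
python3 - <<'E'
from h import *
np.set_printoptions(precision=1,suppress=True)
A=lambda l:np.array(l)/5.5+[135-.4,105-.4]
B=lambda l:np.array(l)/8+[270-.45,145-.45]
C=lambda l:(np.array(l)-[400,0])/8.8+[255-.45,165-.45]
st=onz('top',B([(105,88),(250,75),(292,352),(135,370)]),40);print('stand',st,st.mean(0))
st2=onz('side',C([(452,180),(568,100),(758,272),(632,340)]),40);print('side',st2, st2.mean(0))
print('slot',onz('top',B([(192,118),(208,308)]),60), 'handle top',onz('top',B([(178,172),(236,172),(240,240),(180,240)]),106).mean(0))
print('handle side',onz('side',C([(606,62)]),106))
r=onz('top',A([(437,120),(475,360)]),28);print('ridge',r)
f=onz('top',A([(25,172),(565,84)]),45);print('fence upper outer/mid',f,onz('top',A([(65,452),(600,355)]),45))
print('bottle',onz('top',A([(120,185),(147,403)]),38))
print('pad',onz('top',A([(548,128),(582,303)]),60))
d=f[1]-f[0];print(np.degrees(np.arctan2(d[1],d[0])))
d=r[1]-r[0];print(np.degrees(np.arctan2(d[1],d[0])))
print('by',onz('top',[(216,225),(263,225),(178,219),(316,224)],20))
g=cv2.cvtColor(cv2.imread('pics/top0.png'),cv2.COLOR_BGR2GRAY)
E
```

```text
stand [[ 545.1 -349.9   40. ]
 [ 548.5 -398.5   40. ]
 [ 455.3 -409.9   40. ]
 [ 450.4 -357.5   40. ]] [ 499.8 -378.9   40. ]
side [[ 545.9 -353.2   40. ]
 [ 558.2 -405.5   40. ]
 [ 459.9 -411.2   40. ]
 [ 455.9 -361.4   40. ]] [ 505.  -382.8   40. ]
slot [[ 531.9 -377.2   60. ]
 [ 469.2 -380.8   60. ]] handle top [ 498.2 -378.3  106. ]
handle side [[ 505.4 -382.8  106. ]]
ridge [[ 630.6 -165.6   28. ]
 [ 510.6 -183.    28. ]]
fence upper outer/mid [[ 606.4   36.3   45. ]
 [ 643.7 -230.1   45. ]] [[ 468.2   16.    45. ]
 [ 510.1 -245.    45. ]]
bottle [[600.   -9.4  38. ]
 [491.9 -22.9  38. ]]
pad [[ 619.2 -222.3   60. ]
 [ 533.8 -237.3   60. ]]
-82.03047255351305
-171.73827157411358
by [[ 363.1 -167.    20. ]
 [ 360.8 -293.4   20. ]
 [ 381.   -64.2   20. ]
 [ 360.5 -436.    20. ]]
```

{"method": "drive_tool", "body": {"increments": "0 0 0 0 0 0.0245;0 0 0 0 0 0.0245;0.385 -0.093 0 0 0 0;0.385 -0.093 0 0 0 0;0.385 -0.093 0 0 0 0;0.385 -0.093 0 0 0 0;0.385 -0.093 0 0 0 0;0.385 -0.093 0 0 0 0;0.385 -0.093 0 0 0 0;0.385 -0.093 0 0 0 0;0.385 -0.093 0 0 0 0;0.385 -0.093 0 0 0 0", "hand": 1, "squeeze": 25}}

```text
t: 1.1
tool_pos: [504.3, -380.1, 217.3]
tcp_rot: [-3.138, -0.144, 0.001]
force: [-0.6, -1.1, 0.0]
grip_width: 88.5
gripper_force: 0.0
```

```bash
cat >> h.py <<'E'
from scipy.spatial.transform import Rotation as Ro
O=np.array([561.3,-119.]);PSI=-81.8
def st(goal=None,yaw=None):
    s=ctrl.observe(); R=Ro.from_rotvec(s['tcp_rot']).as_matrix(); p=s['tool_pos']
    y=np.degrees(np.arctan2(R[1,0],R[0,0]))
    u=np.array([np.cos(np.radians(PSI)),np.sin(np.radians(PSI))]);v=np.array([-u[1],u[0]])
    print('t',round(s['t'],2),'p',p.round(1),'yaw_x',y.round(2),'tilt z',R[:,2].round(3),'F',s['force'].round(2),'grip',round(s['grip_width'],1),round(s['gripper_force'],1),'ramp',((p[:2]-O)@u).round(1),((p[:2]-O)@v).round(1),'Fu',(s['force'][:2]@u).round(2))
    if goal is not None:
        if yaw is not None:
            print('turn units',(y-yaw)/180); R=Ro.from_euler('z',yaw-y,degrees=True).as_matrix()@R
        print('shift',(R.T@(np.array(goal)-p)/100).round(4))
E
python3 - <<'E'
from h import *
st([502,-380.7,150],5.3)
cv2.imwrite('pics/t1.png',vision.grab_frame('side'))
E
```

```text
t 1.1 p [ 504.3 -380.1  217.3] yaw_x 5.27 tilt z [-0.  0. -1.] F [-0.61 -1.06  0.04] grip 88.5 0.0 ramp 250.3 -93.7 Fu 0.96
turn units -0.0001509027525466185
shift [-0.0229  0.0041  0.673 ]
```

{"method": "drive_tool", "body": {"increments": "-0.023 0.004 0.2 0 0 0;0 0 0.2 0 0 0;0 0 0.2 0 0 0;0 0 0.2 0 0 0;0 0 0.2 0 0 0;0 0 0.2 0 0 0;0 0 0.15 0 0 0;0 0 0.1 0 0 0;0 0 0.073 0 0 0;0 0 0 0 0 0"}}

```text
t: 1.98
tool_pos: [499.9, -381.5, 64.0]
tcp_rot: [-3.137, -0.144, 0.002]
force: [0.5, 0.4, -0.4]
grip_width: 87.8
gripper_force: 0.0
```

```bash
python3 - <<'E'
from h import *
st([502,-380.7,65],5.3)
a=vision.grab_frame('side');b=vision.grab_frame('top')
a=cv2.resize(a[140:230,230:330],(400,360),interpolation=cv2.INTER_CUBIC);b=cv2.resize(b[125:215,245:345],(400,360),interpolation=cv2.INTER_CUBIC)
cv2.imwrite('pics/t2.png',cv2.hconcat([a,b]))
E
```

```text
t 1.98 p [ 499.9 -381.5   64. ] yaw_x 5.26 tilt z [-0.001  0.002 -1.   ] F [ 0.54  0.37 -0.42] grip 87.8 0.0 ramp 251.1 -98.2 Fu -0.28
turn units -0.00020039490175108988
shift [ 0.0216 -0.0061 -0.0099]
```

View pics/t2.png

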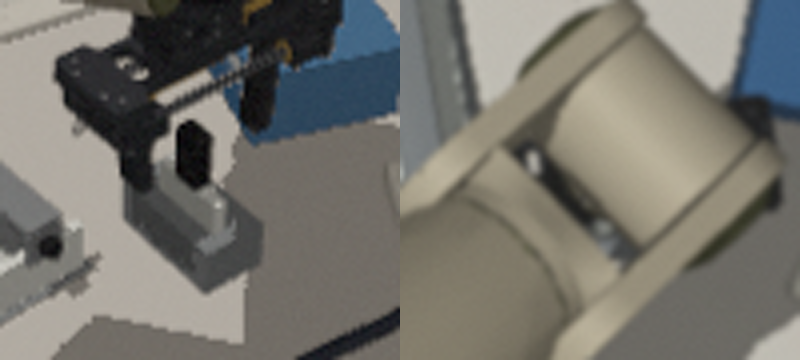

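The side crop at left shows the open fingers on either side of the black handle, at about (195,155). In the top crop the wrist hides the stand. I'll close the gripper.

{"method": "drive_tool", "body": {"increments": "0.02 -0.005 -0.01 0 0 0;0 0 0 0 0 0;0 0 0 0 0 0;0 0 0 0 0 0;0 0 0 0 0 0;0 0 0 0 0 0;0 0 0 0 0 0;0 0 0 0 0 0;0 0 0 0 0 0;0 0 0 0 0 0;0 0 0 0 0 0;0 0 0 0 0 0", "hand": -1, "squeeze": 30}}

```text
t: 3.08
tool_pos: [502.3, -381.2, 66.3]
tcp_rot: [-3.138, -0.144, -0.0]
force: [-0.0, 0.5, 0.5]
grip_width: 15.6
gripper_force: 30.0
```

```bash
python3 -c "
from h import *
st()"
```

```text
t 3.08 p [ 502.3 -381.2   66.3] yaw_x 5.26 tilt z [ 0.  0. -1.] F [-0.05  0.48  0.48] grip 15.6 30.0 ramp 251.1 -95.8 Fu -0.48
```

{"method": "drive_tool", "body": {"increments": "0 0 -0.04 0 0 0;0 0 -0.08 0 0 0;0 0 -0.1 0 0 0;0 0 -0.12 0 0 0;0 0 -0.15 0 0 0;0 0 -0.15 0 0 0;0 0 -0.15 0 0 0;0 0 -0.15 0 0 0;0 0 -0.15 0 0 0;0 0 -0.1 0 0 0;0 0 -0.05 0 0 0;0 0 0 0 0 0"}}

```text
t: 4.08
tool_pos: [502.6, -381.5, 191.8]
tcp_rot: [3.137, 0.144, 0.002]
force: [-0.4, 0.1, -0.7]
grip_width: 15.9
gripper_force: 30.0
```

```bash
python3 -c "
from h import *
st([532.1,20.3,190],8.2)"
```

```text
t 4.08 p [ 502.6 -381.5  191.8] yaw_x 5.27 tilt z [ 0.002 -0.002 -1.   ] F [-0.38  0.06 -0.73] grip 15.9 30.0 ramp 251.4 -95.6 Fu -0.11
turn units -0.01630206835340421
shift [ 0.8655 -3.9348  0.0122]
```

{"method": "drive_tool", "body": {"increments": "0 0 0 0 0 -0.0163;0.02 -0.1 0 0 0 0;0.05 -0.22 0 0 0 0;0.05 -0.22 0 0 0 0;0.05 -0.22 0 0 0 0;0.05 -0.22 0 0 0 0;0.05 -0.22 0 0 0 0;0.05 -0.22 0 0 0 0;0.05 -0.22 0 0 0 0;0.05 -0.22 0 0 0 0;0.05 -0.22 0 0 0 0;0.05 -0.22 0 0 0 0"}}

```text
t: 5.08
tool_pos: [520.4, -144.2, 189.8]
tcp_rot: [-3.133, -0.223, 0.001]
force: [-0.1, 0.0, 0.7]
grip_width: 15.6
gripper_force: 30.0
```

{"method": "drive_tool", "body": {"increments": "0.05 -0.22 0 0 0 0;0.05 -0.22 0 0 0 0;0.05 -0.22 0 0 0 0;0.05 -0.22 0 0 0 0;0.05 -0.22 0 0 0 0;0.05 -0.22 0 0 0 0;0.03 -0.2 0 0 0 0;0.02 -0.115 0 0 0 0;0 0 0 0 0 0"}}

```text
t: 5.83
tool_pos: [531.7, 22.8, 190.0]
tcp_rot: [-3.133, -0.227, 0.001]
force: [-0.2, -0.4, -1.1]
grip_width: 15.7
gripper_force: 30.0
```

```bash
python3 - <<'E'
from h import *
st([532.1,20.3,105],8.2)
a=vision.grab_frame('side');b=vision.grab_frame('top')
a=cv2.resize(a[170:290,90:260],(400,283),interpolation=cv2.INTER_CUBIC);b=cv2.resize(b[90:210,110:280],(400,283),interpolation=cv2.INTER_CUBIC)
cv2.imwrite('pics/t3.png',cv2.hconcat([a,b]))
E
```

```text
t 5.83 p [531.7  22.8 190. ] yaw_x 8.3 tilt z [-0.001  0.001 -1.   ] F [-0.24 -0.41 -1.07] grip 15.7 30.0 ramp -144.5 -9.0 Fu 0.38
turn units 0.0005492661107726565
shift [7.000e-04 2.550e-02 8.497e-01]
```

View pics/t3.png

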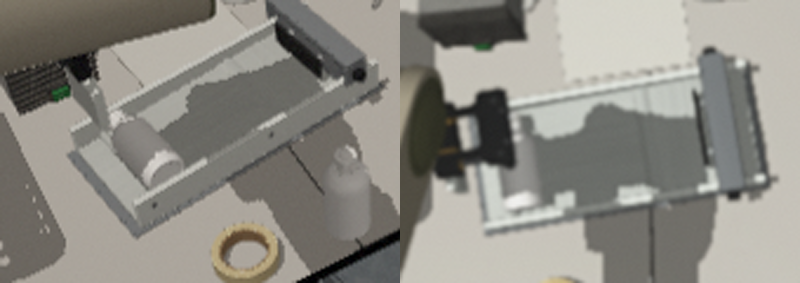

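The side crop shows the paddle hanging at (90,100), behind the bottle at (145,150) and between the fences. The bottle's bottom ring is towards the robot. I'll lower it behind the bottle.

{"method": "drive_tool", "body": {"increments": "0 0.01 0.08 0 0 0;0 0 0.12 0 0 0;0 0 0.12 0 0 0;0 0 0.12 0 0 0;0 0 0.12 0 0 0;0 0 0.12 0 0 0;0 0 0.12 0 0 0;0 0 0.1 0 0 0;0 0 0.08 0 0 0;0 0 0.06 0 0 0;0 0 0.03 0 0 0;0 0 0 0 0 0"}}

```text
t: 6.93
tool_pos: [532.3, 19.5, 82.8]
tcp_rot: [-3.133, -0.224, 0.001]
force: [-0.5, -0.5, 0.0]
grip_width: 15.8
gripper_force: 30.0
```

```bash
python3 - <<'E'
from h import *
st([532.1,20.3,82.5],8.2)
a=vision.grab_frame('side')
cv2.imwrite('pics/t4.png',cv2.resize(a[190:280,105:240],(780,520),interpolation=cv2.INTER_CUBIC))
E
```

```text
t 6.93 p [532.3  19.5  82.8] yaw_x 8.18 tilt z [-0.001  0.    -1.   ] F [-0.49 -0.52  0.03] grip 15.8 30.0 ramp -141.2 -9.0 Fu 0.45
turn units -9.122708718855874e-05
shift [-0.0004 -0.0081  0.0031]
```

View pics/t4.png

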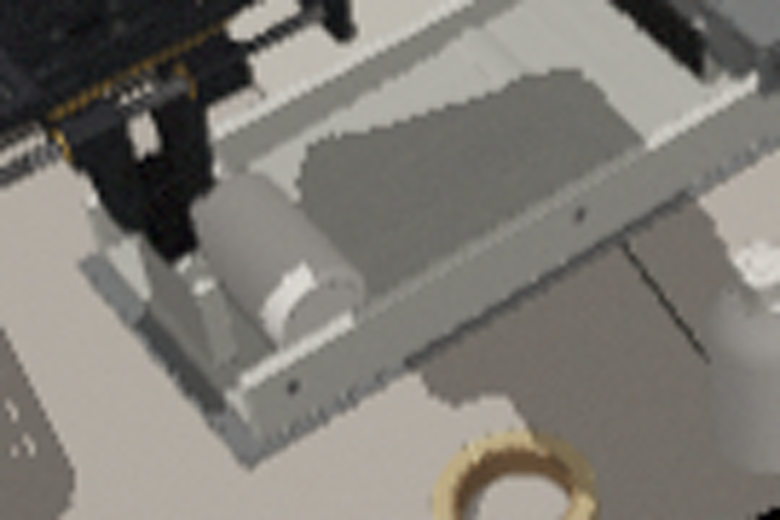

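The paddle is down just behind the bottle at (190,300) px and clears both fences. Now I'll push gently.

{"method": "drive_tool", "body": {"increments": "0 0.02 -0.001 0 0 0;0 0.02 -0.001 0 0 0;0 0.02 -0.001 0 0 0;0 0.02 -0.001 0 0 0;0 0.02 -0.001 0 0 0;0 0.02 -0.001 0 0 0;0 0.02 -0.001 0 0 0;0 0.02 -0.001 0 0 0;0 0.02 -0.001 0 0 0;0 0.02 -0.001 0 0 0;0 0.02 -0.001 0 0 0;0 0.02 -0.001 0 0 0"}}

```text
t: 7.98
tool_pos: [535.9, -4.3, 84.5]
tcp_rot: [3.134, 0.224, 0.0]
force: [0.3, -0.3, -0.9]
grip_width: 15.5
gripper_force: 30.0
```

{"method": "drive_tool", "body": {"increments": "0 0.03 -0.002 0 0 0;0 0.03 -0.002 0 0 0;0 0.03 -0.002 0 0 0;0 0.03 -0.002 0 0 0;0 0.03 -0.002 0 0 0;0 0.03 -0.002 0 0 0;0 0.03 -0.002 0 0 0;0 0.03 -0.002 0 0 0;0 0.03 -0.002 0 0 0;0 0.03 -0.002 0 0 0;0 0.03 -0.002 0 0 0;0 0.03 -0.002 0 0 0"}}

```text
t: 8.98
tool_pos: [541.0, -40.0, 86.9]
tcp_rot: [-3.134, -0.224, -0.0]
force: [0.1, 0.6, -0.5]
grip_width: 16.2
gripper_force: 30.0
```

```bash
python3 -c "
from h import *
st()
cv2.imwrite('pics/t5.png',cv2.resize(vision.grab_frame('side')[170:280,105:260],(775,550),interpolation=cv2.INTER_CUBIC))"
```

```text
t 8.98 p [541.  -40.   86.9] yaw_x 8.2 tilt z [ 0.  0. -1.] F [ 0.09  0.62 -0.49] grip 16.2 30.0 ramp -81.1 -8.8 Fu -0.6
```

View pics/t5.png

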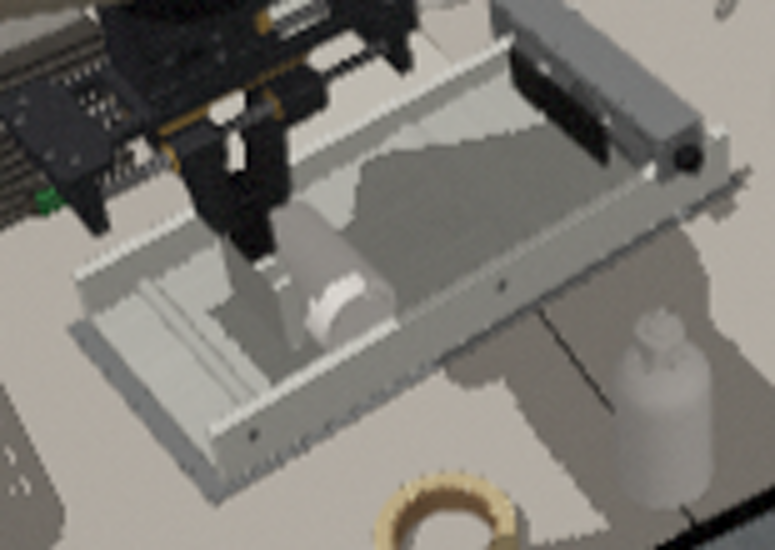

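The bottle is square on the track against the paddle at (335,285) px. The foot bar is visible behind it, running from (140,280) to (262,385).

{"method": "drive_tool", "body": {"increments": "0 0.04 -0.0025 0 0 0;0 0.04 -0.0025 0 0 0;0 0.04 -0.0025 0 0 0;0 0.04 -0.0025 0 0 0;0 0.04 -0.0025 0 0 0;0 0.04 -0.0025 0 0 0;0 0.04 -0.0025 0 0 0;0 0.04 -0.0025 0 0 0;0 0.04 -0.0025 0 0 0;0 0.04 -0.0025 0 0 0;0 0.04 -0.0025 0 0 0;0 0.04 -0.0025 0 0 0"}}

```text
t: 10.03
tool_pos: [547.9, -87.6, 90.0]
tcp_rot: [-3.134, -0.225, 0.0]
force: [-0.5, -1.0, -0.6]
grip_width: 15.7
gripper_force: 30.0
```

{"method": "drive_tool", "body": {"increments": "0 0.03 -0.002 0 0 0;0 0.03 -0.002 0 0 0;0 0.03 -0.002 0 0 0;0 0.03 -0.002 0 0 0;0 0.03 -0.002 0 0 0;0 0.03 -0.002 0 0 0;0 0.03 -0.002 0 0 0;0 0.03 -0.002 0 0 0;0 0.03 -0.002 0 0 0;0 0.03 -0.002 0 0 0;0 0.02 -0.001 0 0 0;0 0.02 -0.001 0 0 0"}}

```text
t: 11.03
tool_pos: [552.7, -121.1, 92.1]
tcp_rot: [-3.134, -0.224, -0.0]
force: [-0.1, 0.4, -1.3]
grip_width: 15.8
gripper_force: 30.0
```

```bash
python3 -c "
from h import *
st()
P=onz('side',[(105+140/5,170+280/5),(105+262/5,170+385/5)],20)
u=np.array([np.cos(np.radians(PSI)),np.sin(np.radians(PSI))]);v=np.array([-u[1],u[0]])
print((P[:,:2]-O)@u,(P[:,:2]-O)@v)
cv2.imwrite('pics/t6.png',cv2.resize(vision.grab_frame('side')[150:260,125:280],(775,550),interpolation=cv2.INTER_CUBIC))"
```

```text
t 11.03 p [ 552.7 -121.1   92.1] yaw_x 8.19 tilt z [ 0.  0. -1.] F [-0.13  0.45 -1.29] grip 15.8 30.0 ramp 0.9 -8.8 Fu -0.46
[-115.0530005  -103.16921127] [ 64.15169459 -39.05576319]
```

View pics/t6.png

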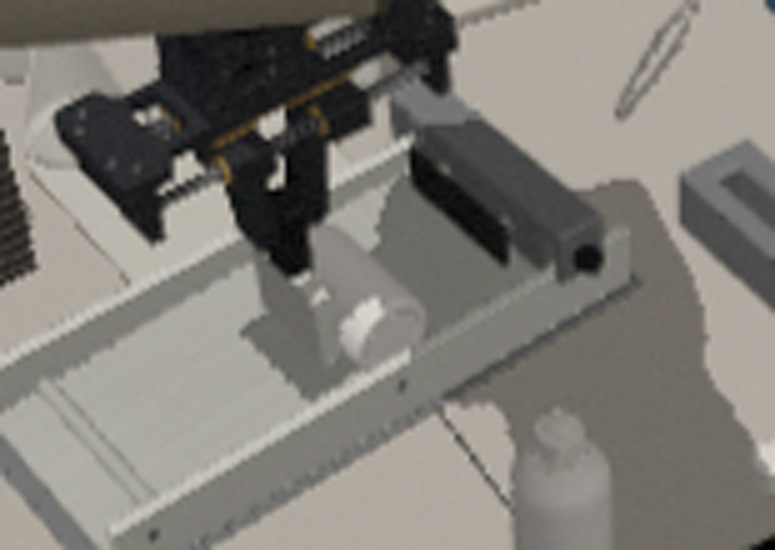

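The bottle is at about (375,300) px, still square and just short of the ridge. The pad and stop block lie ahead at (460,200).

{"method": "drive_tool", "body": {"increments": "0 0.02 -0.001 0 0 0;0 0.02 -0.001 0 0 0;0 0.02 -0.001 0 0 0;0 0.02 -0.001 0 0 0;0 0.02 -0.001 0 0 0;0 0.02 -0.001 0 0 0;0 0.02 -0.001 0 0 0;0 0.02 -0.001 0 0 0;0 0.02 -0.001 0 0 0;0 0.02 -0.001 0 0 0;0 0.02 -0.001 0 0 0;0 0.02 -0.001 0 0 0"}}

```text
t: 12.08
tool_pos: [556.1, -144.9, 93.3]
tcp_rot: [3.133, 0.225, -0.0]
force: [0.1, 1.0, -0.9]
grip_width: 15.6
gripper_force: 30.0
```

{"method": "drive_tool", "body": {"increments": "0 0.02 -0.001 0 0 0;0 0.02 -0.001 0 0 0;0 0.02 -0.001 0 0 0;0 0.02 -0.001 0 0 0;0 0.015 0 0 0 0;0 0.015 0 0 0 0;0 0.01 0 0 0 0"}}

```text
t: 12.67
tool_pos: [557.8, -156.7, 93.7]
tcp_rot: [3.134, 0.224, -0.0]
force: [-1.1, 0.1, -1.5]
grip_width: 16.0
gripper_force: 30.0
```

```bash
python3 -c "
from h import *
st()"
```

```text
t 12.67 p [ 557.8 -156.7   93.7] yaw_x 8.19 tilt z [-0. -0. -1.] F [-1.15  0.09 -1.47] grip 16.0 30.0 ramp 36.8 -8.8 Fu -0.25
```

{"method": "drive_tool", "body": {"increments": "0 0.01 0 0 0 0;0 0.01 0 0 0 0;0 0.01 0 0 0 0;0 0 0 0 0 0"}}

```text
t: 13.0
tool_pos: [558.2, -159.6, 93.7]
tcp_rot: [3.134, 0.224, 0.0]
force: [-0.7, -0.1, -1.6]
grip_width: 15.8
gripper_force: 30.0
```

{"method": "drive_tool", "body": {"increments": "0 0.01 0 0 0 0;0 0.01 0 0 0 0;0 0.01 0 0 0 0;0 0 0 0 0 0"}}

```text
t: 13.33
tool_pos: [558.7, -162.7, 93.7]
tcp_rot: [3.134, 0.224, 0.0]
force: [0.0, -0.1, -0.2]
grip_width: 16.0
gripper_force: 30.0
```

{"method": "drive_tool", "body": {"increments": "0 0.01 0 0 0 0;0 0.01 0 0 0 0;0 0 0 0 0 0"}}

```text
t: 13.58
tool_pos: [559.0, -164.6, 93.7]
tcp_rot: [3.134, 0.224, 0.0]
force: [-0.3, -0.9, -1.0]
grip_width: 16.0
gripper_force: 30.0
```

```bash
python3 -c "
from h import *
st()"
```

```text
t 13.58 p [ 559.  -164.6   93.7] yaw_x 8.19 tilt z [ 0. -0. -1.] F [-0.26 -0.88 -1.05] grip 16.0 30.0 ramp 44.8 -8.8 Fu 0.84
```

{"method": "drive_tool", "body": {"increments": "0 0.01 0 0 0 0;0 0.01 0 0 0 0;0 0 0 0 0 0"}}

```text
t: 13.83
tool_pos: [559.3, -166.6, 93.7]
tcp_rot: [3.133, 0.224, 0.0]
force: [-0.2, -0.6, -0.9]
grip_width: 15.8
gripper_force: 30.0
```

{"method": "drive_tool", "body": {"increments": "0 0.01 0 0 0 0;0 0 0 0 0 0;0 0 0 0 0 0"}}

```text
t: 14.08
tool_pos: [559.4, -167.5, 93.7]
tcp_rot: [3.134, 0.224, -0.0]
force: [0.2, 0.6, -1.3]
grip_width: 15.6
gripper_force: 30.0
```

{"method": "drive_tool", "body": {"increments": "0 0.01 0 0 0 0;0 0.01 0 0 0 0;0 0 0 0 0 0"}}

```text
t: 14.33
tool_pos: [559.7, -169.6, 93.7]
tcp_rot: [3.133, 0.224, 0.0]
force: [-0.2, 0.5, -0.9]
grip_width: 15.8
gripper_force: 30.0
```

{"method": "drive_tool", "body": {"increments": "0 0.01 0 0 0 0;0 0.01 0 0 0 0;0 0 0 0 0 0"}}

```text
t: 14.58
tool_pos: [560.0, -171.6, 93.7]
tcp_rot: [3.134, 0.224, 0.0]
force: [-0.5, -1.1, -0.7]
grip_width: 15.7
gripper_force: 30.0
```

{"method": "drive_tool", "body": {"increments": "0 0.01 -0.001 0 0 0;0 0.01 0 0 0 0;0 0 0 0 0 0"}}

```text
t: 14.83
tool_pos: [560.3, -173.5, 93.8]
tcp_rot: [3.133, 0.224, 0.0]
force: [0.4, 0.4, -0.6]
grip_width: 15.3
gripper_force: 30.0
```

{"method": "drive_tool", "body": {"increments": "0 0.01 0 0 0 0;0 0.01 0 0 0 0;0 0 0 0 0 0"}}

```text
t: 15.08
tool_pos: [560.5, -175.5, 93.8]
tcp_rot: [3.133, 0.224, 0.0]
force: [-0.4, -0.4, -0.6]
grip_width: 15.6
gripper_force: 30.0
```

{"method": "drive_tool", "body": {"increments": "0 0.01 -0.001 0 0 0;0 0.01 0 0 0 0;0 0 0 0 0 0"}}

```text
t: 15.33
tool_pos: [560.8, -177.5, 93.9]
tcp_rot: [3.133, 0.224, 0.0]
force: [-0.2, 1.2, -1.2]
grip_width: 15.4
gripper_force: 30.0
```

{"method": "drive_tool", "body": {"increments": "0 0.01 0 0 0 0;0 0 0 0 0 0;0 0 0 0 0 0"}}

```text
t: 15.58
tool_pos: [560.9, -178.3, 93.9]
tcp_rot: [-3.134, -0.224, -0.0]
force: [-0.3, 0.2, -0.9]
grip_width: 15.7
gripper_force: 30.0
```

{"method": "drive_tool", "body": {"increments": "0 0.01 0 0 0 0;0 0.01 0 0 0 0;0 0 0 0 0 0"}}

```text
t: 15.83
tool_pos: [561.1, -179.9, 93.8]
tcp_rot: [-3.133, -0.224, 0.001]
force: [-1.0, 2.4, -0.9]
grip_width: 15.6
gripper_force: 30.0
```

{"method": "drive_tool", "body": {"increments": "0 0.01 0 0 0 0;0 0 0 0 0 0;0 0 0 0 0 0"}}

```text
t: 16.08
tool_pos: [561.3, -180.8, 93.9]
tcp_rot: [-3.133, -0.225, 0.001]
force: [-1.2, 4.9, 0.4]
grip_width: 15.7
gripper_force: 30.1
```

{"method": "drive_tool", "body": {"increments": "0 0.005 0 0 0 0;0 0 0 0 0 0"}}

```text
t: 16.25
tool_pos: [561.3, -181.2, 93.9]
tcp_rot: [-3.132, -0.225, 0.001]
force: [-1.1, 5.1, 1.2]
grip_width: 16.0
gripper_force: 30.1
```

```bash
python3 -c "
from h import *
F=[]
for i in range(12): vision.grab_frame('side'); F.append(ctrl.observe()['force'])
F=np.array(F);print(F.mean(0),F.std(0));st()"
```

```text
[-1.48576463  5.62500576  0.89328363] [0.58313717 0.36183495 0.48881356]
t 16.85 p [ 561.3 -181.2   93.8] yaw_x 8.21 tilt z [-0.001  0.001 -1.   ] F [-0.84  5.97  0.35] grip 15.8 30.1 ramp 61.6 -8.9 Fu -6.03
```

{"method": "drive_tool", "body": {"increments": "0 0 0 0 0 0;0 0 0 0 0 0;0 0 0 0 0 0;0 0 0 0 0 0;0 0 0 0 0 0;0 0 0 0 0 0;0 0 0 0 0 0;0 0 0 0 0 0;0 -0.003 0 0 0 0;0 -0.003 0 0 0 0;0 -0.003 0 0 0 0;0 -0.003 0 0 0 0"}}

```text
t: 17.85
tool_pos: [561.2, -180.6, 93.8]
tcp_rot: [3.134, 0.225, -0.0]
force: [-0.6, 3.8, -1.1]
grip_width: 15.9
gripper_force: 30.1
```

{"method": "drive_tool", "body": {"increments": "0 -0.005 0 0 0 0;0 -0.005 0 0 0 0;0 -0.005 0 0 0 0;0 -0.005 0 0 0 0;0 -0.01 0 0 0 0;0 -0.01 0 0 0 0;0 -0.01 0 0 0 0;0 -0.01 0 0 0 0;0 -0.01 0 0 0 0;0 -0.01 0 0 0 0;0 -0.01 0 0 0 0;0 -0.01 0 0 0 0"}}

```text
t: 18.85
tool_pos: [559.8, -170.6, 93.9]
tcp_rot: [3.134, 0.225, 0.0]
force: [-0.4, 0.9, -0.6]
grip_width: 15.6
gripper_force: 30.0
```

{"method": "drive_tool", "body": {"increments": "0 -0.01 0 0 0 0;0 -0.01 0 0 0 0;0 -0.01 0 0 0 0;0 -0.01 0 0 0 0;0 -0.01 0 0 0 0;0 -0.01 0 0 0 0;0 -0.01 0 0 0 0;0 -0.01 0 0 0 0;0 -0.01 0 0 0 0;0 -0.01 0 0 0 0;0 -0.01 0 0 0 0;0 -0.01 0 0 0 0"}}

```text
t: 19.85
tool_pos: [558.1, -158.7, 93.9]
tcp_rot: [-3.134, -0.225, -0.0]
force: [0.4, 0.5, -0.9]
grip_width: 15.7
gripper_force: 30.0
```

{"method": "drive_tool", "body": {"increments": "0 -0.01 0 0 0 0;0 -0.01 0 0 0 0;0 -0.01 0 0 0 0;0 -0.01 0 0 0 0;0 -0.01 0 0 0 0;0 -0.015 0 0 0 0;0 -0.02 0 0 0 0;0 -0.03 0 0 0 0;0 -0.04 0 0 0 0;0 -0.05 0 0 0 0;0 -0.05 0 0 0 0;0 -0.05 0 0 0 0"}}

```text
t: 20.85
tool_pos: [553.7, -128.0, 93.9]
tcp_rot: [-3.133, -0.225, 0.0]
force: [0.3, 0.2, -0.4]
grip_width: 16.1
gripper_force: 30.0
```

```bash
python3 -c "
from h import *
st()
cv2.imwrite('pics/t7.png',cv2.resize(vision.grab_frame('side')[150:260,125:280],(775,550),interpolation=cv2.INTER_CUBIC))"
```

```text
t 20.85 p [ 553.7 -128.    93.9] yaw_x 8.21 tilt z [-0.  0. -1.] F [ 0.31  0.22 -0.36] grip 16.1 30.0 ramp 7.8 -8.8 Fu -0.17
```

View pics/t7.png

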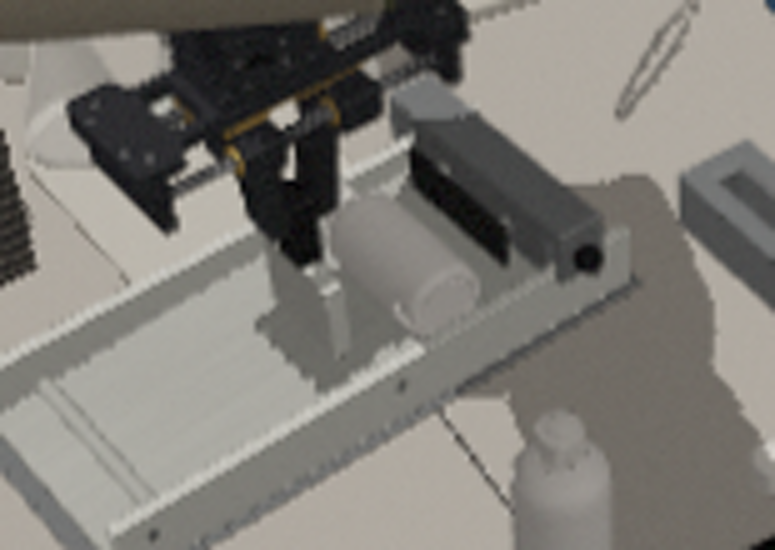

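The bottle is square in its seat at (405,265) px, clear of the paddle at (310,300) and of the pad. I'll lift the paddle and take it back to the stand.

{"method": "drive_tool", "body": {"increments": "0 -0.05 -0.04 0 0 0;0 -0.02 -0.08 0 0 0;0 0 -0.12 0 0 0;0 0 -0.14 0 0 0;0 0 -0.14 0 0 0;0 0 -0.14 0 0 0;0 0 -0.14 0 0 0;0 0 -0.1 0 0 0;0 0 -0.05 0 0 0;0 0 0 0 0 0"}}

```text
t: 21.73
tool_pos: [553.2, -121.8, 190.1]
tcp_rot: [3.133, 0.225, 0.003]
force: [-0.3, 0.4, -1.7]
grip_width: 15.6
gripper_force: 30.0
```

```bash
python3 -c "
from h import *
st([502.3,-381.2,190],5.27)"
```

```text
t 21.73 p [ 553.2 -121.8  190.1] yaw_x 8.2 tilt z [ 0.002 -0.001 -1.   ] F [-0.26  0.44 -1.68] grip 15.6 30.0 ramp 1.6 -8.5 Fu -0.47
turn units 0.0162881803753477
shift [-0.7448  2.5363  0.003 ]
```

{"method": "drive_tool", "body": {"increments": "0 0 0 0 0 0.0163;-0.045 0.15 0 0 0 0;-0.075 0.26 0 0 0 0;-0.075 0.26 0 0 0 0;-0.075 0.26 0 0 0 0;-0.075 0.26 0 0 0 0;-0.075 0.26 0 0 0 0;-0.075 0.26 0 0 0 0;-0.075 0.26 0 0 0 0;-0.075 0.26 0 0 0 0;-0.065 0.2 0 0 0 0;-0.035 0.106 0 0 0 0"}}

```text
t: 22.73
tool_pos: [500.8, -383.1, 187.7]
tcp_rot: [-3.137, -0.141, 0.002]
force: [0.6, 0.0, -0.7]
grip_width: 15.8
gripper_force: 30.0
```

{"method": "drive_tool", "body": {"increments": "0 0 0 0 0 0;0 0 0 0 0 0;0 0 0 0 0 0"}}

```text
t: 22.98
tool_pos: [502.3, -379.8, 188.8]
tcp_rot: [-3.138, -0.146, 0.0]
force: [0.4, 0.5, -0.7]
grip_width: 15.6
gripper_force: 30.0
```

```bash
python3 -c "
from h import *
P=[]
for i in range(6): vision.grab_frame('top'); P.append(ctrl.observe()['tool_pos'])
print(np.mean(P,0),np.std(P,0))
st([502.3,-381.2,100],5.27)"
```

```text
[ 502.25975834 -380.0912364   189.05367098] [0.09311571 0.28837933 0.05827194]
t 23.28 p [ 502.1 -380.5  189.1] yaw_x 5.3 tilt z [ 0. -0. -1.] F [ 0.57  0.56 -1.11] grip 16.0 30.0 ramp 250.4 -95.9 Fu -0.48
turn units 0.00018675961762928159
shift [0.0013 0.0068 0.8906]
```

{"method": "drive_tool", "body": {"increments": "0 0.007 0.06 0 0 0;0 0 0.1 0 0 0;0 0 0.12 0 0 0;0 0 0.12 0 0 0;0 0 0.12 0 0 0;0 0 0.12 0 0 0;0 0 0.1 0 0 0;0 0 0.06 0 0 0;0 0 0.03 0 0 0;0 0 0 0 0 0;0 0 0 0 0 0;0 0 0 0 0 0"}}

```text
t: 24.28
tool_pos: [502.2, -382.0, 106.6]
tcp_rot: [3.137, 0.144, 0.001]
force: [-0.7, 0.3, -1.1]
grip_width: 16.0
gripper_force: 30.0
```

```bash
python3 -c "
from h import *
st([502.4,-381.3,66],5.27)"
```

```text
t 24.28 p [ 502.2 -382.   106.6] yaw_x 5.27 tilt z [ 0.001 -0.001 -1.   ] F [-0.65  0.34 -1.07] grip 16.0 30.0 ramp 251.9 -96.0 Fu -0.43
turn units -1.704575792454853e-05
shift [ 0.0026 -0.0069  0.4057]
```

{"method": "drive_tool", "body": {"increments": "0.002 -0.005 0.03 0 0 0;0 0 0.03 0 0 0;0 0 0.03 0 0 0;0 0 0.03 0 0 0;0 0 0.03 0 0 0;0 0 0.03 0 0 0;0 0 0.03 0 0 0;0 0 0.03 0 0 0;0 0 0 0 0 0"}}

```text
t: 25.03
tool_pos: [501.8, -381.0, 81.1]
tcp_rot: [-3.137, -0.144, 0.001]
force: [0.1, 0.5, -0.9]
grip_width: 15.5
gripper_force: 30.0
```

```bash
python3 -c "
from h import *
st([502.4,-381.3,66],5.27)"
```

```text
t 25.03 p [ 501.8 -381.    81.1] yaw_x 5.26 tilt z [-0.001  0.001 -1.   ] F [ 0.12  0.54 -0.91] grip 15.5 30.0 ramp 250.8 -96.2 Fu -0.52
turn units -5.853783957578962e-05
shift [0.0054 0.0036 0.1513]
```

It's in the slot with no side load. I'll lower it the rest of the way.

{"method": "drive_tool", "body": {"increments": "0.003 0.002 0.025 0 0 0;0 0 0.025 0 0 0;0 0 0.025 0 0 0;0 0 0.025 0 0 0;0 0 0.02 0 0 0;0 0 0.015 0 0 0;0 0 0 0 0 0;0 0 0 0 0 0"}}

```text
t: 25.7
tool_pos: [502.4, -381.4, 68.4]
tcp_rot: [-3.138, -0.144, 0.0]
force: [0.1, 0.1, -0.5]
grip_width: 15.8
gripper_force: 30.0
```

```bash
python3 -c "
from h import *
st([502.4,-381.3,66],5.27)"
```

```text
t 25.7 p [ 502.4 -381.4   68.4] yaw_x 5.26 tilt z [-0.  0. -1.] F [ 0.09  0.11 -0.47] grip 15.8 30.0 ramp 251.3 -95.7 Fu -0.1
turn units -3.3342557968069684e-05
shift [ 0.0002 -0.0009  0.0238]
```

{"method": "drive_tool", "body": {"increments": "0 0 0.01 0 0 0;0 0 0.01 0 0 0;0 0 0 0 0 0;0 0 0 0 0 0"}}

```text
t: 26.03
tool_pos: [502.4, -381.4, 66.4]
tcp_rot: [3.138, 0.144, 0.0]
force: [-0.4, 0.4, -0.2]
grip_width: 15.6
gripper_force: 30.0
```

{"method": "drive_tool", "body": {"increments": "0 0 0.005 0 0 0;0 0 0 0 0 0"}}

```text
t: 26.2
tool_pos: [502.5, -381.5, 66.3]
tcp_rot: [3.138, 0.144, 0.001]
force: [-0.1, -0.4, 1.2]
grip_width: 16.1
gripper_force: 30.0
```

The paddle is touching the floor of the slot. I'll release it and withdraw.

{"method": "drive_tool", "body": {"increments": "0 0 0 0 0 0;0 0 0 0 0 0;0 0 0 0 0 0;0 0 0 0 0 0;0 0 0 0 0 0;0 0 0 0 0 0;0 0 0 0 0 0;0 0 0 0 0 0;0 0 0 0 0 0;0 0 0 0 0 0", "hand": 0.6}}

```text
t: 27.03
tool_pos: [502.4, -381.4, 65.9]
tcp_rot: [3.138, 0.144, 0.0]
force: [-0.1, -0.6, -0.9]
grip_width: 70.3
gripper_force: 0.0
```

{"method": "drive_tool", "body": {"increments": "0 0 -0.05 0 0 0;0 0 -0.1 0 0 0;0 0 -0.15 0 0 0;0 0 -0.15 0 0 0;0 0 -0.15 0 0 0;0 0 -0.15 0 0 0;0 0 -0.15 0 0 0;0 0 -0.15 0 0 0;0 0 -0.15 0 0 0;0 0 -0.1 0 0 0;0 0 0 0 0 0;0 0 0 0 0 0"}}

```text
t: 28.03
tool_pos: [502.4, -381.4, 196.2]
tcp_rot: [3.138, 0.144, 0.001]
force: [-0.3, -0.7, -0.4]
grip_width: 70.2
gripper_force: 0.0
```

```bash
python3 - <<'E'
from h import *
st()
a=vision.grab_frame('side'); cv2.imwrite('pics/t8.png',a)
b=cv2.imread('pics/side0.png')
# stand region compare with start; bottle contour centroid
d=cv2.absdiff(a,b)[165:215,255:300].max(2); print('stand diff',d.mean(),(d>40).sum())
ref=cv2.imread('pics/side0.png')[172:192,270:290]  # handle template
r=cv2.matchTemplate(a[150:215,250:310],ref,cv2.TM_CCOEFF_NORMED);_,m,_,l=cv2.minMaxLoc(r);print(m,l,'expected (20,22)')
E
```

```text
t 28.03 p [ 502.4 -381.4  196.2] yaw_x 5.26 tilt z [ 0.    -0.001 -1.   ] F [-0.27 -0.67 -0.39] grip 70.2 0.0 ramp 251.3 -95.7 Fu 0.62
stand diff 9.490666666666666 221
0.9490358233451843 (20, 22) expected (20,22)
```

```bash
python3 -c "
from workcell import ctrl
print(ctrl.finish_job())"
```

```text
the job is handed in; nothing more can be done
None
```

I handed the job in at about 28 s: the bottle was pressed on the pad at about 6 N for over a second and looked seated square behind the ridge when the paddle backed off. The paddle is back in its stand, matching its starting position in the side camera; the hand-in returned no verdict.

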